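Pack the spotlight parts into their fitted trays

TASK

Pack the four spotlight parts, each into the tray whose insert is shaped for it: the large white can into the large round recess, the small copper can into the small round one, the blue driver box into the oblong one, and the finned heat sink onto the comb tray with its fins slid down between the tray's fins. Every part must end upright and fully down on its tray's floor, let go and at rest. Leave the stack of lids and the tape dispenser where they are.

Things in the scene. Friction and masses are not known exactly. Their poses are not given: they have to be found in the camera images.
- lamp_head: Large white round can with a yellow disc on its flat top: upright cylinder, 58 mm diameter, 56 mm tall, 110 to 230 g. Origin: centre of the underside, z up. Stands on the bench.
- lamp_holder: Small copper-coloured round can with a black spot on its flat top: upright cylinder, 40 mm diameter, 56 mm tall, 70 to 140 g. Origin: centre of the underside, z up. Stands on the bench.
- driver: Blue oblong box with a pale patch and two steel dots on top: 88 (x) x 42 (y) x 56 mm tall, 125 to 255 g. Origin: centre of the underside; x along its length, z up. Stands on the bench, turned up to 0.8 rad either way.
- heat_sink: Aluminium heat sink on its fins, 140-280 g. Four fins along x, 92 mm long, 4 thick, 26 high, at y = -27, -9, 9, 27 mm; on them a plate 64 (x) x 62 x 6 mm, fin ends showing 14 mm beyond it; on top a centred black block 32 x 32 mm, 32 to 62 mm up, to hold it by. Origin: centre, at the fins' lower edge; z up; a half turn looks the same. Turned up to 0.8 rad either way.
- tray_big_round: Fixed grey tray, white insert that has one large round recess. Outside 124 (x) x 108 (y) x 24 mm tall, rim 3 mm. Recess 74 mm diameter, centred. Black floor 6 mm above the bench; insert top 22 mm, so the recess is 16 mm deep. Origin: centre of the underside; x along the 124 mm side, z up. Yaw within 0.3 rad.
- tray_small_round: Fixed grey tray, white insert that has one small round recess. Outside 124 (x) x 108 (y) x 24 mm tall, rim 3 mm. Recess 55 mm diameter, centred. Black floor 6 mm above the bench; insert top 22 mm, so the recess is 16 mm deep. Origin: centre of the underside; x along the 124 mm side, z up. Yaw within 0.3 rad.
- tray_oblong: Fixed grey tray, white insert that has one oblong recess. Outside 124 (x) x 108 (y) x 24 mm tall, rim 3 mm. Recess 106 (x) x 60 (y) mm, centred. Black floor 6 mm above the bench; insert top 22 mm, so the recess is 16 mm deep. Origin: centre of the underside; x along the 124 mm side, z up. Yaw within 0.3 rad.
- tray_comb: Fixed grey tray, three white comb fins on a black floor. Outside 124 (x) x 108 (y) x 24 mm tall, rim 3 mm. Floor 6 mm up. Fins along x, 90 mm long, 4 thick, at y = -18, 0, 18 mm, tops 24 mm up; white side ledges 22 mm up from |y| = 39 mm out. Heat sink fins fit the four gaps, 5 mm play each side. Origin: centre of the underside; x along the 124 mm side, z up. Yaw within 0.3 rad.
- lid_stack: Bystander, loose: stack of five grey tray lids, about 150 x 120 x 90 mm, on the left of the work. Origin: centre of the underside. Not to be moved.
- tape_dispenser: Bystander, loose: black desk tape dispenser with an amber roll, about 150 x 55 mm, 101 mm tall, on the right of the work. Origin: centre of the underside. Not to be moved.
Mind the look-alikes: they are no part of the job. There is more than one size of the lamp_head; the job needs the smaller. What is shaped like the tray_oblong but purple is not meant.

How it is judged (in metres and radians):
At the end, for the whole second after the job is handed in: Each part stands in its own tray: within 15 mm of the tray centre, its underside 2 to 10 mm above the tray underside (the floor is at 6 mm), upright within 0.12 rad, at rest (below 20 mm/s, 0.2 rad/s), not touched by the fingers; heat sink fins along the tray fins within 0.3 rad (horizontal distance between lamp_head and tray_big_round below 0.015 m and z of lamp_head in the frame of tray_big_round between 0.002 and 0.01 m and angle between each of lamp_head, lamp_holder, driver, heat_sink's own z axis and vertical below 0.12 rad and linear speed of each of lamp_head, lamp_holder, driver, heat_sink below 0.02 m/s and angular speed of each of lamp_head, lamp_holder, driver, heat_sink below 0.2 rad/s and contact force between each of lamp_head, lamp_holder, driver, heat_sink and the fingers below 0.05 N and horizontal distance between lamp_holder and tray_small_round below 0.015 m and z of lamp_holder in the frame of tray_small_round between 0.002 and 0.01 m and horizontal distance between driver and tray_oblong below 0.015 m and z of driver in the frame of tray_oblong between 0.002 and 0.01 m and horizontal distance between heat_sink and tray_comb below 0.015 m and z of heat_sink in the frame of tray_comb between 0.002 and 0.01 m and angle between the x axis of heat_sink and the x axis of tray_comb, either way round below 0.3 rad).
It fails at once if the stack of lids is moved more than 20 mm (distance of lid_stack from where it was at the start of the episode above 0.02 m).
It fails at once if the tape dispenser is moved more than 20 mm (distance of tape_dispenser from where it was at the start of the episode above 0.02 m).
It also fails if it takes over 120 s, if anything falls off the work surface, if the arm or the gripper's body presses on something with over 40 N, if the wrist force passes 120 N, or if a joint passes its speed limit or range.

ROBOT

A 6-joint arm with a two-finger parallel gripper is mounted at the origin on the work surface. World frame = base frame: x ahead of the robot, y to its left, z up, the work surface at z = 0. Lengths are in mm, angles in degrees, forces in N, time in s.
With the tool pointing down it reaches from about 325 to 900 mm from the base axis. Payload 6.1 kg.
Tool frame: the origin (TCP) lies on the centre line of the jaws, within the pads' length; the fingertips stand 14 mm ahead of it and the grasp point (between the pads) lies 5 mm behind it; z points along the fingers, y is the line along which they close (so a half turn about z gives the same grasp; the last joint's range is limited). The gripper opens to 87 mm and grips with 3 to 60 N. Pads are 19 mm wide; open, the fingers measure 117 mm over their backs; the gripper's body (75 mm by 190 mm) begins 51 mm behind the grasp point.
Start: joints at [-81.996, 12.628, 87.462, -0, 79.91, -7.225], TCP at [164.169, -603.046, 236.538] pointing down, gripper open.
Joint ranges: [-170.65, 170.65], [-52.31, 119.04], [5.05, 147.46], [-71.25, 251.25], [11.57, 151.72], [-153.62, 153.62]. Speed limits (degrees/s): [147.25, 147.25, 172.46, 180, 180, 180].

INTERFACE

Orientations are given as a 3x3 rotation matrix whose columns are the frame's x, y, z axes.
In Python, from rig import ctrl gives the robot as it stands. The module is installed in compiled form; this text tells all that it offers.
- The arm moves only by the shell command python3 -m handwheel FILE, which reads ROWS from the file FILE. ROWS is a JSON list of rows, 1 to 5 of them, each written [[rx, ry, rz], [dx, dy, dz], opening]: a rotation vector rx, ry, rz in degrees, then dx, dy, dz in mm, then the finger opening in mm; each row is the pose to reach, as a shift and turn from the pose commanded when the command began, along the tool's axes at that moment; what a row does not reach only later rows make up. A row lasts 1/10 s, in which the tool goes at most 50 mm and 8.59 degrees, less where a joint would pass 70% of its speed; a pose out of reach is approached as far as the arm can. The fingers move at their own pace and stop on an object; the grip force is fixed at half the most. Time passes only in rows, so rows that do not move let the fingers close. It prints the time, the measured TCP pose, the force, the opening and the grip force at its end. Input that does not fit is refused with a message, and nothing moves.
- ctrl.observe(): the state, without advancing time (a new reading comes with each control period).
- ctrl.get_image(name): name is "scene" or "top" or "wrist"; returns (picture, depth): 400x640x3 uint8, blue, green, red; 400x640 float32, mm along the optical axis (not along the pixel's ray), 0 where there is no reading.
- ctrl.camera_info(name): a dict with "fovy" (degrees; the focal length in pixels is half the picture's height over the tangent of half this angle, whatever the lens; pixels are square), "cx", "cy" (the principal point, pixels), "k1" (the pictures are not rectified: a ray, as slopes to the right and down, at radius r is drawn at 1 + k1 r^2 times it, then the intrinsics apply), "T" (4x4, takes a point from camera to world coordinates); the wrist camera has in their place "hand_eye" (4x4, takes a point from camera to tool coordinates, whose origin is the TCP and whose axes are the flange's). Camera axes: x right, y down, z forward; pixel columns grow to the right and rows downward; lengths in mm; the calibration is good to about 2 mm. A picture is of the moment at which its call begins: read the wrist's pose just before it. camera_info takes no time and is no camera call.
- ctrl.job_done(): hands the job in; it is judged then, once.
Trained networks look in the newest picture that a camera, given by its name, has taken for a name from the list of things; names that differ only in an ending like _2 or _b are one class to them, and where a whole thing is asked for, a point or a joint stands for the part that bears it (a point fixed in the world has none). Each returns a list of dicts, best first, with "confidence" (0 to 1); they miss things now and then, are a little off and sometimes report something else, mostly with a low value. They report only what shows in the picture. A call takes as long as a camera call. They do not tell look-alikes from the thing itself.
- ctrl.search_frame(camera, target): "position" ([row, column] in pixels, amid what is visible of it).
The state is a dict: "clock": time; "joint_positions": joint angles; "joint_vel": joint speeds; "joint_efforts": joint torques, N m; "eef_pos": TCP position; "tool_rot": TCP orientation; "wrist_force": force on the tool from outside, world axes, zero at the start; "ft_torque": the same for the moment, N m; "opening": finger opening in mm; "grip_force": force on a finger pad.
Only numpy, scipy, OpenCV 4.12 (cv2) and the standard library are available. Lean on these libraries where they do the work, as an engineer would, in place of code of your own. Each camera call takes 0.05 s, during which the arm holds its last target. There are 200 camera calls.

## Working session

There is one attempt and no reset: what is moved stays moved. The work goes in short steps, Python scripts to look and compute and a shell command to move; the robot and the scene stay as the last step left them, time stands still between calls to the robot, and variables do not carry over. Pictures are saved under pics/ and viewed, at most 14 in all, crops included, and the job is handed in when it is done.

```bash
ls; mkdir -p pics
cat > h.py <<'E'
import numpy as np, cv2
from rig import ctrl
def K(i):
    f=200/np.tan(np.radians(i["fovy"]/2)); return f
def T(name):
    i=ctrl.camera_info(name)
    if "T" in i: return i,np.array(i["T"])
    o=ctrl.observe(); W=np.eye(4); W[:3,:3]=o["tool_rot"]; W[:3,3]=o["eef_pos"]
    return i,W@np.array(i["hand_eye"])
def rays(i,px):  # px Nx2 (col,row)
    f=K(i); d=(np.atleast_2d(px)-[i["cx"],i["cy"]])/f; u=d.copy()
    for _ in range(20): u=d/(1+i["k1"]*(u**2).sum(1,keepdims=True))
    return u
def cloud(name):
    i,t=T(name); im,d=ctrl.get_image(name)
    c,r=np.meshgrid(np.arange(640),np.arange(400)); u=rays(i,np.c_[c.ravel(),r.ravel()])
    z=d.ravel()[:,None]; p=np.c_[u*z,z]@t[:3,:3].T+t[:3,3]; p[d.ravel()==0]=np.nan
    return im,p.reshape(400,640,3)
def onplane(name,px,z):
    i,t=T(name); u=rays(i,px); d=np.c_[u,np.ones(len(u))]@t[:3,:3].T
    return t[:3,3]+d*((z-t[2,3])/d[:,2])[:,None]
E
python3 - <<'E'
from h import *
np.set_printoptions(precision=2,suppress=True)
for n in ("top","scene"):
    im,p=cloud(n); cv2.imwrite(f"pics/{n}.png",im); np.save(n,p); np.save(n+"_im",im)
    i,t=T(n); print(i["fovy"],i["k1"],t)
for s in "lamp_head lamp_holder driver heat_sink tray_big_round tray_small_round tray_oblong tray_comb".split():
    for n in ("top",):
        for k in ctrl.search_frame(n,s):
            r,c=k["position"]; print(s,n,round(k["confidence"],2),(int(c),int(r)),np.load(n+".npy")[int(r),int(c)])
print(ctrl.camera_info("wrist")); print(ctrl.observe()["tool_rot"])
E
```

```text
pics
49.47384359064324 -0.03669364619027973 [[  -0.05   -0.97    0.22  111.94]
 [  -1.      0.05   -0.01    0.54]
 [  -0.01   -0.22   -0.98 1506.01]
 [   0.      0.      0.      1.  ]]
57.21256075181697 0.01991774864842742 [[   0.56    0.68   -0.47  968.46]
 [   0.83   -0.47    0.31 -383.84]
 [  -0.     -0.56   -0.83  983.49]
 [   0.      0.      0.      1.  ]]
lamp_head top 0.78 (201, 128) [702.63 396.74  85.56]
lamp_head top 0.73 (233, 145) [644.37 290.87  55.58]
lamp_holder top 0.5 (391, 143) [ 621.5  -266.59   53.85]
driver top 0.75 (339, 146) [619.35 -82.43  56.63]
heat_sink top 0.59 (236, 196) [457.11 280.6   62.91]
tray_big_round top 0.62 (396, 191) [ 457.25 -276.53    8.98]
tray_big_round top 0.47 (237, 145) [642.51 276.16  58.45]
tray_small_round top 0.58 (287, 152) [624.51 104.55   6.32]
tray_oblong top 0.81 (293, 201) [441.33  89.85   6.95]
tray_comb top 0.85 (339, 200) [436.93 -72.89   3.09]
{'fovy': 59.8606509404937, 'cx': 318.1398086670945, 'cy': 200.31964057034955, 'k1': -0.036609301038586124, 'hand_eye': array([[  -0.  ,   -0.96,   -0.28,   77.19],
       [   1.  ,   -0.  ,   -0.  ,    1.21],
       [   0.  ,   -0.28,    0.96, -148.23],
       [   0.  ,    0.  ,    0.  ,    1.  ]])}
[[ 0.96  0.26 -0.  ]
 [ 0.26 -0.96  0.  ]
 [ 0.   -0.   -1.  ]]
```

View pics/top.png

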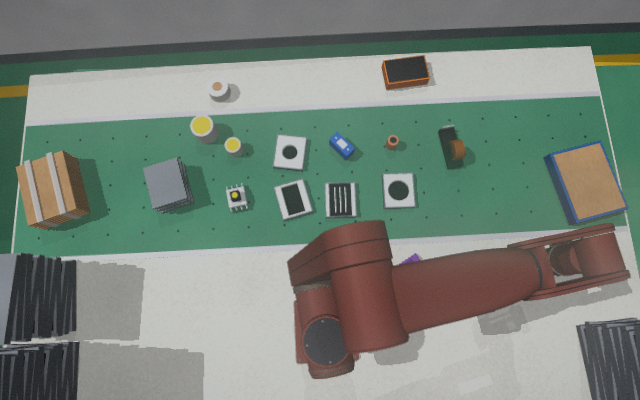

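View pics/scene.png

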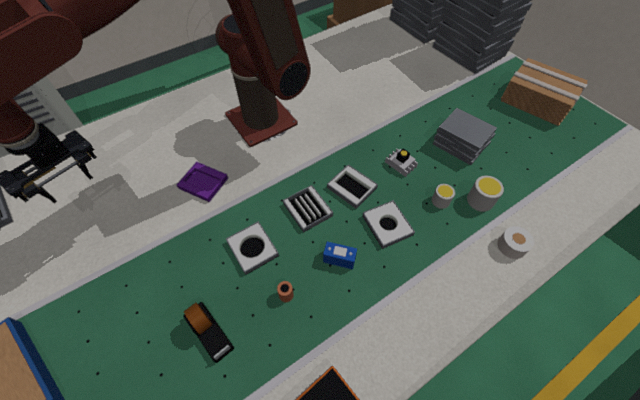

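The overview shows the green mat. From the top camera, the trays sit at: small round (290,152), oblong (293,200), comb (340,200), big round (398,190). The parts sit at: smaller white can (233,145), heat sink (237,197), driver (341,146), copper can (392,142). The look-alikes are the bigger white can (203,128) and a purple tray near (410,262). Next I'll move the wrist camera over the middle.

```bash
echo '[[[0, 0, 8], [33, -36, -12], 85], [[0, 0, 15.15], [163, -180, -59], 85], [[0, 0, 15.15], [163, -180, -59], 85], [[0, 0, 15.15], [163, -180, -59], 85], [[0, 0, 15.15], [163, -180, -59], 85]]' > next.json && python3 -m handwheel next.json
```

```text
clock: 1.0
eef_pos: [274.6, -384.8, 296.1]
tool_rot: [[1.0, 0.001, 0.0], [0.001, -1.0, -0.0], [0.0, 0.0, -1.0]]
wrist_force: [1.0, 0.4, 1.0]
opening: 85.1
grip_force: 0.0
```

Run:
```python
from h import *
o=ctrl.observe();R=np.array(o["tool_rot"]);print(R.round(4),R.T@(np.array([430,-130,380])-o["eef_pos"]))
```

```text
[[ 1.e+00  8.e-04  4.e-04]
 [ 8.e-04 -1.e+00 -3.e-04]
 [ 4.e-04  3.e-04 -1.e+00]] [ 155.58739283 -254.64190296  -83.94636159]
```

```bash
echo '[[[0, 0, 0], [187, -147, -49], 85], [[0, 0, 0], [187, -147, -49], 85], [[0, 0, 0], [187, -147, -49], 85], [[0, 0, 0], [187, -147, -49], 85], [[0, 0, 0], [187, -147, -49], 85]]' > next.json && python3 -m handwheel next.json; echo '[[[0, 0, 0], [138, -108, -36], 85], [[0, 0, 0], [138, -108, -36], 85], [[0, 0, 0], [138, -108, -36], 85], [[0, 0, 0], [138, -108, -36], 85], [[0, 0, 0], [138, -108, -36], 85]]' > next.json && python3 -m handwheel next.json
python3 - <<'E'
from h import *
np.set_printoptions(precision=1,suppress=True)
im,p=cloud("wrist"); cv2.imwrite("pics/w1.png",im); np.save("w1",p)
for s in "lamp_holder driver tray_big_round tray_comb tray_small_round tray_oblong".split():
    for k in ctrl.search_frame("wrist",s)[:2]:
        r,c=map(int,k["position"]); print(s,round(k["confidence"],2),(c,r),p[r,c])
E
```

```text
clock: 1.5
eef_pos: [462.7, -237.4, 345.6]
tool_rot: [[1.0, 0.002, 0.001], [0.002, -1.0, -0.001], [0.001, 0.001, -1.0]]
wrist_force: [0.2, -1.1, 0.9]
opening: 84.7
grip_force: 0.0
clock: 2.0
eef_pos: [601.2, -128.3, 380.9]
tool_rot: [[1.0, 0.006, 0.001], [0.006, -1.0, 0.001], [0.001, -0.001, -1.0]]
wrist_force: [-0.6, -0.6, 0.3]
opening: 85.0
grip_force: 0.0
lamp_holder 0.67 (423, 131) [ 640.5 -269.6   56.5]
lamp_holder 0.2 (565, 159) [ 605.4 -468.7   62.5]
driver 0.74 (291, 137) [631.4 -92.1  56.9]
tray_big_round 0.73 (408, 227) [ 484.7 -273.5    6.5]
tray_comb 0.96 (285, 247) [457.2 -77.3  25.1]
tray_small_round 0.94 (165, 138) [624.5 102.3   4.4]
tray_oblong 0.71 (170, 236) [466.6 111.8   5.7]
```

View pics/w1.png

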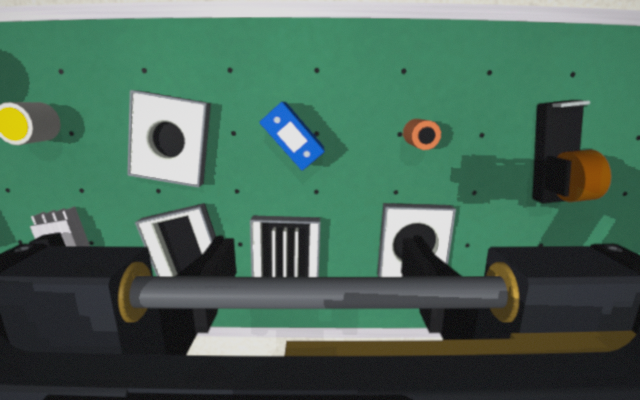

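The wrist view shows the driver (291,137), copper can (423,131) and small-round tray (165,138) clearly. The gripper hides the near row, so backing up about 120 mm and centring should show everything.

```bash
echo '[[[0, 0, 0], [-115, -130, 0], 85], [[0, 0, 0], [-115, -130, 0], 85], [[0, 0, 0], [-115, -130, 0], 85], [[0, 0, 0], [-115, -130, 0], 85], [[0, 0, 0], [-115, -130, 0], 85]]' > next.json && python3 -m handwheel next.json
cat >> h.py <<'E'
def rects(name,p,im,cents,zmin,zmax,rad,colour=None):
    "min-area rect (centre, sides, long-side yaw deg) of points in a height band within rad of each centre"
    for n,(x,y) in cents.items():
        m=(abs(p[...,2]-(zmin+zmax)/2)<(zmax-zmin)/2)&(np.hypot(p[...,0]-x,p[...,1]-y)<rad)
        q=p[m][:,:2].astype(np.float32)
        if len(q)<10: print(n,"few",len(q)); continue
        (c,s,a)=cv2.minAreaRect(q)
        if s[0]<s[1]: a+=90; s=s[::-1]
        print(n,len(q),"mean",q.mean(0),"rect",np.round(c,1),np.round(s,1),"yaw",round((a+90)%180-90,1),"z",np.median(p[m][:,2]))
E
python3 - <<'E'
from h import *
np.set_printoptions(precision=1,suppress=True)
im,p=cloud("wrist"); cv2.imwrite("pics/w2.png",im); np.save("w2",p)
C={}
for s in "lamp_head lamp_holder driver heat_sink tray_big_round tray_comb tray_small_round tray_oblong".split():
    for k in ctrl.search_frame("wrist",s)[:2]:
        r,c=map(int,k["position"]); print(s,round(k["confidence"],2),(c,r),p[r,c]); C.setdefault(s,p[r,c][:2])
rects("w",p,im,{k:v for k,v in C.items() if "tray" in k},14,32,85)
rects("w",p,im,{k:v for k,v in C.items() if "tray" not in k},48,70,50)
E
```

```text
clock: 2.85
eef_pos: [481.8, 0.2, 381.6]
tool_rot: [[1.0, 0.003, 0.002], [0.003, -1.0, 0.0], [0.002, -0.0, -1.0]]
wrist_force: [2.1, -0.1, 0.3]
opening: 85.1
grip_force: 0.0
lamp_head 0.92 (29, 6) [682.6 378.6  40.3]
lamp_head 0.66 (100, 33) [644.5 278.   55.9]
lamp_holder 0.56 (522, 45) [ 630.8 -261.3   56.1]
lamp_holder 0.22 (99, 30) [647.9 278.3  56.7]
driver 0.61 (390, 49) [623.7 -91.7  54.9]
heat_sink 0.66 (125, 168) [469.5 270.5  54.7]
tray_big_round 0.92 (504, 168) [ 461.5 -287.4    6. ]
tray_big_round 0.36 (98, 31) [647.  280.3  55.8]
tray_comb 0.96 (370, 181) [444.7 -77.6  25.9]
tray_small_round 0.6 (247, 49) [630.1 100.    5.8]
tray_small_round 0.54 (387, 49) [623.4 -87.5  57. ]
tray_oblong 0.69 (255, 177) [446.2  96.8   6.3]
tray_big_round 4313 mean [ 462.2 -283.2] rect [ 460.1 -283.6] [124.6 110.5] yaw -1.1 z 22.10799596827144
tray_comb 2690 mean [439.8 -76.8] rect [438.5 -76.2] [124.7 107.4] yaw -1.4 z 22.675933543372963
tray_small_round 6381 mean [626.2  93.2] rect [623.6  93.5] [124.5 109. ] yaw -9.3 z 22.20209714732823
tray_oblong 3347 mean [450.6  90. ] rect [449.3  89.3] [125. 109.] yaw 13.8 z 22.210581767623125
lamp_head 172 mean [681.5 385.1] rect [681.6 389. ] [37.7  5.8] yaw -79.0 z 58.572752643396996
lamp_holder 853 mean [ 634.5 -272.6] rect [ 635.  -274.3] [39.8 38.6] yaw -59.7 z 56.03187874857235
driver 2506 mean [630.9 -92.3] rect [631.5 -93.2] [88.1 43.3] yaw 40.7 z 56.10315165855951
heat_sink 631 mean [466.8 282.2] rect [465.8 285.2] [33.4 32.7] yaw -79.9 z 61.73391564477322
```

View pics/w2.png

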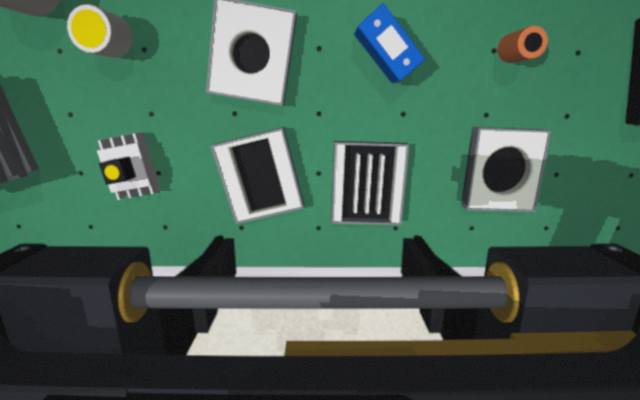

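The whole work area is visible. Tray and part sizes match the spec, and the smaller white can is at (92,30) with a 56 mm top. I'll get the white can and heat sink plate more exactly, plus a cross-check against w1.

Run:
```python
from h import *
np.set_printoptions(precision=1,suppress=True)
p=np.load("w2.npy")
print("w2");rects("w",p,0,{"head":(646,281)},50,62,45);rects("w",p,0,{"plate":(466,285)},27,37,60);rects("w",p,0,{"fins":(466,285)},18,37,70)
m=(p[...,2]>50)&(p[...,2]<62)&(np.hypot(p[...,0]-646,p[...,1]-281)<45);print(cv2.minEnclosingCircle(p[m][:,:2].astype(np.float32)))
m=(p[...,2]>50)&(p[...,2]<62)&(np.hypot(p[...,0]-635,p[...,1]+274)<45);print(cv2.minEnclosingCircle(p[m][:,:2].astype(np.float32)))
for n in("w1","top"):
    p=np.load(n+".npy");print(n);rects("w",p,0,dict(head=(646,281),driver=(631,-93),holder=(635,-273),sink=(466,285)),48,70,45);rects("w",p,0,dict(big=(460,-284),small=(624,93),obl=(449,89),comb=(438,-76)),14,32,80)
o=ctrl.observe();R=np.array(o["tool_rot"]);print(R.T@(np.array([631.5,-93.2,150])-o["eef_pos"]))
```

```text
w2
head 1736 mean [650.  290.2] rect [650.1 292. ] [58.1 56.5] yaw -38.3 z 56.41562050559676
plate 1175 mean [468.5 278.8] rect [464.6 285.3] [88.  65.1] yaw 10.3 z 31.96183735851656
fins 1604 mean [468.2 279.5] rect [465.2 285.8] [91.6 65.1] yaw 9.5 z 31.49000372155072
((651.0939331054688, 292.57147216796875), 29.869380950927734)
((635.0003662109375, -274.0650939941406), 20.36955451965332)
w1
head 1324 mean [650.3 285.9] rect [649.2 286.5] [57.5 48.3] yaw -15.0 z 56.34346482630747
driver 2008 mean [632.5 -93.3] rect [631.7 -93.3] [88.2 42.3] yaw 41.1 z 56.13134050203789
holder 719 mean [ 635.8 -273.1] rect [ 635.5 -273.9] [39.3 39. ] yaw -89.8 z 56.037578597164156
sink 201 mean [478.1 280.5] rect [478.9 284.2] [36.5 15.2] yaw 77.2 z 58.677557237447786
big 2653 mean [ 480.9 -279.2] rect [ 462.9 -283.8] [120.7 108.7] yaw -2.2 z 22.102753788678115
small 5427 mean [625.9  93.7] rect [623.8  94.2] [124.8 109.3] yaw -9.9 z 22.174231747481087
obl 1955 mean [471.7 101.4] rect [459.2  92.5] [110.1 104.4] yaw -76.3 z 22.079868694798677
comb 1759 mean [457.2 -74.9] rect [451.9 -76.6] [108.4  98.9] yaw 88.5 z 22.651324788564978
top
head 191 mean [646.1 293.7] rect [646.  294.7] [56.  52.1] yaw 85.5 z 56.3464974128965
driver 289 mean [629.  -91.1] rect [629.7 -92.1] [87.2 44.4] yaw 41.3 z 56.91032679425666
holder 98 mean [ 632.5 -273.1] rect [ 632.7 -273.1] [38.2 37.9] yaw -36.6 z 55.85935048240265
sink 98 mean [462.  286.7] rect [463.2 287.4] [34.7 31.9] yaw 9.8 z 62.53359010510155
big 755 mean [ 458.6 -283.2] rect [ 459.9 -282.7] [127.5 109.4] yaw -1.0 z 22.50008279577787
small 846 mean [621.2  95.4] rect [622.1  95.7] [126.2 109.5] yaw -9.3 z 22.621249298712655
obl 593 mean [447.8  90.9] rect [447.6  90.7] [124.9 108.1] yaw 13.8 z 22.960084417146618
comb 464 mean [438.4 -74.6] rect [437.  -74.9] [125.7 108.3] yaw -1.1 z 22.843154486831054
[147.7  91.4 230. ]
```

Everything agrees within about 2 mm. I'll start with the driver, turning the tool +41° in yaw, which is rz −41 in tool axes.

```bash
echo '[[[0, 0, -8.2], [30, 18, 46], 80], [[0, 0, -16.4], [60, 37, 92], 80], [[0, 0, -24.6], [90, 55, 138], 80], [[0, 0, -32.8], [120, 74, 185], 80], [[0, 0, -41], [135, 85, 200], 80]]' > next.json && python3 -m handwheel next.json; echo '[[[0, 0, 0], [0, 0, 0], 80]]' > next.json && python3 -m handwheel next.json
cat > to.py <<'E'
import sys
from h import *
from scipy.spatial.transform import Rotation as Ro
x,y,z,w=map(float,sys.argv[1:5]); o=ctrl.observe(); R=np.array(o["tool_rot"]); c,s=np.cos(np.radians(w)),np.sin(np.radians(w))
G=np.array([[c,s,0],[s,-c,0],[0,0,-1]])
d=R.T@(np.array([x,y,z])-o["eef_pos"])
print("rot",Ro.from_matrix(R.T@G).as_rotvec(degrees=True).round(2),"d",d.round(1),"len",np.linalg.norm(d).round(),"| j",np.round(o["joint_positions"],0),"open",round(o["opening"],1),"grip",round(o["grip_force"],1),"F",np.round(o["wrist_force"],1))
E
python3 to.py 631.3 -93 42 41
```

```text
clock: 3.8
eef_pos: [615.8, -84.4, 182.5]
tool_rot: [[0.75, 0.661, -0.001], [0.661, -0.75, 0.0], [-0.001, -0.001, -1.0]]
wrist_force: [0.4, 0.1, 0.1]
opening: 80.1
grip_force: 0.0
clock: 3.9
eef_pos: [612.7, -85.2, 174.0]
tool_rot: [[0.753, 0.658, -0.015], [0.658, -0.753, 0.003], [-0.009, -0.013, -1.0]]
wrist_force: [-2.1, 0.4, -1.5]
opening: 80.1
grip_force: 0.0
rot [-0.72  0.53  0.16] d [ 10.1  19.7 131.7] len 134.0 | j [-15.  15.  91.  -0.  74.  34.] open 80.1 grip 0.0 F [-2.1  0.4 -1.5]
```

```bash
echo '[[[0, 0, 0], [0, 0, 0], 80], [[0, 0, 0], [0, 0, 0], 80], [[0, 0, 0], [0, 0, 0], 80]]' > next.json && python3 -m handwheel next.json|head -3;python3 to.py 631.3 -93 42 41
```

```text
clock: 4.2
eef_pos: [616.4, -83.6, 188.5]
tool_rot: [[0.754, 0.657, 0.005], [0.657, -0.754, -0.001], [0.003, 0.004, -1.0]]
rot [ 0.25 -0.18  0.06] d [  4.6  16.3 146.5] len 148.0 | j [-15.  14.  91.   0.  75.  34.] open 80.1 grip 0.0 F [ 0.  -0.3  1.5]
```

```bash
echo '[[[0, 0, 0], [0, 0, 0], 80], [[0, 0, 0], [0, 0, 0], 80], [[0, 0, 0], [0, 0, 0], 80], [[0, 0, 0], [0, 0, 0], 80], [[0, 0, 0], [0, 0, 0], 80]]' > next.json && python3 -m handwheel next.json|head -3;python3 to.py 631.3 -93 42 41
```

```text
clock: 4.7
eef_pos: [615.3, -83.7, 185.1]
tool_rot: [[0.754, 0.657, 0.0], [0.657, -0.754, -0.0], [0.0, 0.0, -1.0]]
rot [ 0.   -0.    0.08] d [  6.   17.5 143.1] len 144.0 | j [-15.  14.  91.   0.  75.  34.] open 80.0 grip 0.0 F [-0.   1.5  0.4]
```

```bash
echo '[[[0, 0, 0], [3, 9, 20], 80], [[0, 0, 0], [6, 17.5, 55], 80], [[0, 0, 0], [6, 17.5, 85], 80], [[0, 0, 0], [6, 17.5, 100], 80], [[0, 0, 0], [6, 17.5, 105], 80]]' > next.json && python3 -m handwheel next.json|head -1; echo '[[[0, 0, 0], [0, 0, 0], 80], [[0, 0, 0], [0, 0, 0], 80], [[0, 0, 0], [0, 0, 0], 80], [[0, 0, 0], [0, 0, 0], 80]]' > next.json && python3 -m handwheel next.json|head -3;python3 to.py 631.3 -93 42 41
```

```text
clock: 5.2
clock: 5.6
eef_pos: [632.3, -93.2, 81.6]
tool_rot: [[0.754, 0.657, 0.002], [0.657, -0.754, -0.001], [0.001, 0.002, -1.0]]
rot [ 0.12 -0.08  0.09] d [-0.6 -0.9 39.6] len 40.0 | j [-15.  23.  92.   0.  65.  33.] open 80.1 grip 0.0 F [-0.4 -1.2  1. ]
```

```bash
echo '[[[0, 0, 0], [0, 0, 10], 80], [[0, 0, 0], [-0.5, -1, 20], 80], [[0, 0, 0], [-0.5, -1, 30], 80], [[0, 0, 0], [-0.5, -1, 36], 80], [[0, 0, 0], [-0.5, -1, 38], 80]]' > next.json && python3 -m handwheel next.json|head -1; echo '[[[0, 0, 0], [0, 0, 0], 80], [[0, 0, 0], [0, 0, 0], 36], [[0, 0, 0], [0, 0, 0], 36], [[0, 0, 0], [0, 0, 0], 36], [[0, 0, 0], [0, 0, 0], 36]]' > next.json && python3 -m handwheel next.json|head -3;echo '[[[0, 0, 0], [0, 0, 0], 36], [[0, 0, 0], [0, 0, 0], 36]]' > next.json && python3 -m handwheel next.json|tail -2;python3 to.py 631.3 -93 150 41
```

```text
clock: 6.1
clock: 6.6
eef_pos: [630.5, -92.6, 42.3]
tool_rot: [[0.754, 0.657, 0.001], [0.657, -0.754, -0.0], [0.0, 0.0, -1.0]]
opening: 42.0
grip_force: 30.0
rot [ 0.01 -0.    0.08] d [   0.5    1.  -107.9] len 108.0 | j [-15.  26.  93.   0.  61.  33.] open 42.0 grip 30.0 F [ 1.  -0.4  0.2]
```

```bash
echo '[[[0, 0, 0], [0, 0, -10], 36], [[0, 0, 0], [0, 0, -35], 36], [[0, 0, 0], [0, 0, -60], 36], [[0, 0, 0], [0, 0, -78], 36], [[0, 0, 0], [0, 0, -85], 36]]' > next.json && python3 -m handwheel next.json|head -3;python3 to.py 449 89.5 125 13.8
```

```text
clock: 7.3
eef_pos: [631.7, -92.9, 130.0]
tool_rot: [[0.754, 0.657, 0.004], [0.657, -0.754, -0.001], [0.002, 0.003, -1.0]]
rot [ 0.16 -0.17 27.28] d [ -17.8 -257.6    4.1] len 258.0 | j [-15.  19.  91.   0.  69.  33.] open 41.8 grip 30.0 F [ 0.5 -0.2 -2. ]
```

```bash
echo '[[[0, 0, 4], [-2, -25, 0], 36], [[0, 0, 10], [-5, -70, 0], 36], [[0, 0, 17], [-9, -120, 0], 36], [[0, 0, 23], [-12, -170, 0], 36], [[0, 0, 27.3], [-15, -218, 0], 36]]' > next.json && python3 -m handwheel next.json|head -1;echo '[[[0, 0, 0], [-19, -30, 0], 36], [[0, 0, 0], [-19, -35, 0], 36], [[0, 0, 0], [-19, -35, 0], 36], [[0, 0, 0], [-19, -35, 0], 36], [[0, 0, 0], [-19, -35, 0], 36]]' > next.json && python3 -m handwheel next.json|head -2;python3 to.py 449 89.5 48.5 13.8
```

```text
clock: 7.8
clock: 8.3
eef_pos: [449.9, 90.6, 127.1]
rot [ 0.02 -0.02 -0.08] d [-1.1  0.8 78.6] len 79.0 | j [  2.  -4. 118.  -0.  67.  78.] open 41.6 grip 30.0 F [ 0.5 -0.9 -2.4]
```

```bash
echo '[[[0, 0, 0], [-1, 1, 15], 36], [[0, 0, 0], [-1, 1, 35], 36], [[0, 0, 0], [-1, 1, 55], 36], [[0, 0, 0], [-1, 1, 66], 36], [[0, 0, 0], [-1, 1, 72], 36]]' > next.json && python3 -m handwheel next.json|head -1;echo '[[[0, 0, 0], [0, 0, 2], 36], [[0, 0, 0], [0, 0, 4], 36], [[0, 0, 0], [0, 0, 5.5], 36], [[0, 0, 0], [0, 0, 5.5], 36], [[0, 0, 0], [0, 0, 5.5], 36]]' > next.json && python3 -m handwheel next.json;python3 to.py 449 89.5 48.3 13.8
```

```text
clock: 8.8
clock: 9.3
eef_pos: [448.6, 90.2, 49.9]
tool_rot: [[0.971, 0.238, 0.001], [0.238, -0.971, 0.0], [0.001, 0.0, -1.0]]
wrist_force: [0.0, -0.5, -1.1]
opening: 41.7
grip_force: 30.0
rot [ 0.01 -0.05 -0.01] d [0.2 0.8 1.6] len 2.0 | j [  1.   3. 120.  -0.  57.  78.] open 41.7 grip 30.0 F [ 0.  -0.5 -1.1]
```

```bash
echo '[[[0, 0, 0], [0, 0.5, 1.5], 36], [[0, 0, 0], [0, 0.5, 1.5], 36], [[0, 0, 0], [0, 0.5, 1.5], 60], [[0, 0, 0], [0, 0.5, 1.5], 70], [[0, 0, 0], [0, 0.5, 1.5], 70]]' > next.json && python3 -m handwheel next.json|tail -3;echo '[[[0, 0, 0], [0, 0, -10], 75], [[0, 0, 0], [0, 0, -30], 75], [[0, 0, 0], [0, 0, -60], 75], [[0, 0, 0], [0, 0, -90], 75], [[0, 0, 0], [0, 0, -100], 75]]' > next.json && python3 -m handwheel next.json|head -2;python3 to.py 465 285.5 150 10
```

```text
wrist_force: [-0.2, -0.5, 0.8]
opening: 58.4
grip_force: 0.0
clock: 10.3
eef_pos: [450.6, 89.8, 152.1]
rot [ 0.06 -0.36  3.78] d [  60.6 -186.7    2.2] len 196.0 | j [  1.  -6. 117.   0.  69.  78.] open 74.6 grip 0.0 F [0.1 0.4 0.8]
```

Driver placed; I'll check it later. Next is the heat sink. From near it, one more look isn't needed since two cameras agree.

```bash
echo '[[[0, 0, 1], [8, -25, 0], 70], [[0, 0, 2], [23, -70, 0], 70], [[0, 0, 3], [37, -115, 0], 70], [[0, 0, 3.8], [51, -157, 0], 70], [[0, 0, 3.8], [60, -186, 0], 70]]' > next.json && python3 -m handwheel next.json|head -1; echo '[[[0, 0, 0], [0, 0, 10], 70], [[0, 0, 0], [0, 0, 25], 70], [[0, 0, 0], [0, 0, 40], 70], [[0, 0, 0], [0, 0, 50], 70], [[0, 0, 0], [0, 0, 50], 70]]' > next.json && python3 -m handwheel next.json|head -1; echo '[[[0, 0, 0], [0, 0, 0], 70], [[0, 0, 0], [0, 0, 0], 70], [[0, 0, 0], [0, 0, 0], 70]]' > next.json && python3 -m handwheel next.json|head -2;python3 to.py 465 285.5 50 10
```

```text
clock: 10.8
clock: 11.3
clock: 11.6
eef_pos: [463.0, 284.7, 98.9]
rot [-0.02 -0.09 -0.04] d [ 2.  -0.4 48.9] len 49.0 | j [ 23.  10. 107.   0.  64. 103.] open 70.3 grip 0.0 F [-0.1 -0.3  0.2]
```

```bash
echo '[[[0, 0, 0], [1, 0, 10], 70], [[0, 0, 0], [2, 0, 22], 70], [[0, 0, 0], [2, 0, 35], 70], [[0, 0, 0], [2, 0, 44], 70], [[0, 0, 0], [2, 0, 48], 70]]' > next.json && python3 -m handwheel next.json|head -1; echo '[[[0, 0, 0], [0, 0, 0], 70], [[0, 0, 0], [0, 0, 0], 70], [[0, 0, 0], [0, 0, 0], 26], [[0, 0, 0], [0, 0, 0], 26], [[0, 0, 0], [0, 0, 0], 26]]' > next.json && python3 -m handwheel next.json|head -2; echo '[[[0, 0, 0], [0, 0, 0], 26], [[0, 0, 0], [0, 0, 0], 26], [[0, 0, 0], [0, 0, 0], 26]]' > next.json && python3 -m handwheel next.json|head -2;python3 to.py 465 285.5 130 10
```

```text
clock: 12.1
clock: 12.6
eef_pos: [464.6, 285.1, 50.4]
clock: 12.9
eef_pos: [464.3, 285.1, 50.1]
rot [-0.02 -0.01 -0.02] d [  0.8  -0.3 -79.9] len 80.0 | j [ 23.  14. 108.   0.  58. 103.] open 32.0 grip 30.0 F [-0.4  0.8  0.3]
```

```bash
echo '[[[0, 0, 0], [0, 0, -10], 26], [[0, 0, 0], [0, 0, -35], 26], [[0, 0, 0], [0, 0, -65], 26], [[0, 0, 0], [0, 0, -88], 26], [[0, 0, 0], [0, 0, -95], 26]]' > next.json && python3 -m handwheel next.json|head -2;python3 to.py 438.3 -76 140 -1.3
```

```text
clock: 13.4
eef_pos: [466.0, 285.7, 148.5]
rot [-0.09 -0.28 11.28] d [-90.  351.4   7.6] len 363.0 | j [ 23.   6. 104.  -0.  69. 103.] open 31.9 grip 30.0 F [-0.6  1.  -1.4]
```

```bash
echo '[[[0, 0, 2], [-6, 24, 0], 26], [[0, 0, 4], [-18, 70, 0], 26], [[0, 0, 7], [-30, 117, 0], 26], [[0, 0, 9], [-42, 164, 0], 26], [[0, 0, 11.3], [-54, 211, 0], 26]]' > next.json && python3 -m handwheel next.json|head -2;python3 to.py 438.3 -76 140 -1.3
```

```text
clock: 13.9
eef_pos: [446.5, 66.2, 144.2]
rot [ 0.01  0.06 -0.06] d [ -4.8 142.4   4.2] len 143.0 | j [ -2.  -7. 118.  -0.  69.  90.] open 31.8 grip 30.0 F [ 0.5 -0.2 -1.1]
```

```bash
echo '[[[0, 0, 0], [-2, 45, 0], 26], [[0, 0, 0], [-3, 90, 0], 26], [[0, 0, 0], [-4, 120, 0], 26], [[0, 0, 0], [-5, 137, 0], 26], [[0, 0, 0], [-5, 142, 0], 26]]' > next.json && python3 -m handwheel next.json|head -2;echo '[[[0, 0, 0], [0, 0, 0], 26], [[0, 0, 0], [0, 0, 0], 26], [[0, 0, 0], [0, 0, 0], 26], [[0, 0, 0], [0, 0, 0], 26], [[0, 0, 0], [0, 0, 0], 26]]' > next.json && python3 -m handwheel next.json|head -2;python3 to.py 438.3 -76 85 -1.3
python3 - <<'E'
from h import *
np.set_printoptions(precision=1,suppress=True)
im,p=cloud("wrist"); cv2.imwrite("pics/w3.png",im); np.save("w3",p)
rects("w",p,0,dict(comb=(438,-76)),18,28,80)
rects("w",p,0,dict(plate=(438,-76)),110,122,60)
E
```

```text
clock: 14.4
eef_pos: [438.6, -75.6, 144.3]
clock: 14.9
eef_pos: [439.5, -73.4, 145.0]
rot [-0.    0.    0.05] d [-1.1  2.6 60. ] len 60.0 | j [-20.  -8. 119.   0.  69.  72.] open 32.0 grip 30.0 F [-0.2  0.4 -2.1]
comb 3874 mean [468.7 -83.5] rect [441.8 -76.4] [118.1 108.8] yaw -1.5 z 23.14732869486204
plate 1315 mean [470.9 -75.1] rect [440.6 -74.3] [92.  61.8] yaw -1.3 z 120.60931643731143
```

View pics/w3.png

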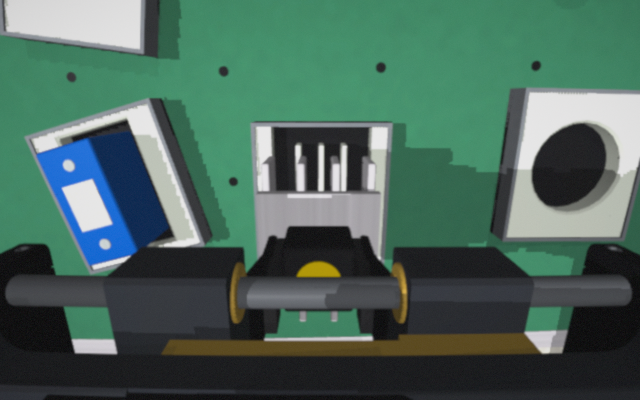

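The driver sits in its recess on the left. The held heat sink's fins (rows 145–190) line up with the comb gaps, needing about 2 mm of y shift. Next I'll lower it.

```bash
echo '[[[0, 0, 0], [-1, 1, 15], 26], [[0, 0, 0], [-1.5, 2, 35], 26], [[0, 0, 0], [-1.5, 2, 52], 26], [[0, 0, 0], [-1.5, 2, 60], 26], [[0, 0, 0], [-1.5, 2, 60], 26]]' > next.json && python3 -m handwheel next.json|head -1;echo '[[[0, 0, 0], [0, 0, 0], 26], [[0, 0, 0], [0, 0, 0], 26], [[0, 0, 0], [0, 0, 0], 26], [[0, 0, 0], [0, 0, 0], 26]]' > next.json && python3 -m handwheel next.json|head -5;python3 to.py 438 -75.5 56 -1.3
```

```text
clock: 15.45
clock: 15.85
eef_pos: [438.3, -76.2, 85.6]
tool_rot: [[1.0, -0.023, 0.001], [-0.023, -1.0, -0.0], [0.001, 0.0, -1.0]]
wrist_force: [0.6, -0.1, -2.4]
opening: 31.9
rot [ 0.02 -0.07 -0.02] d [-0.4 -0.7 29.6] len 30.0 | j [-20.  -3. 121.   0.  61.  71.] open 31.9 grip 30.0 F [ 0.6 -0.1 -2.4]
```

```bash
echo '[[[0, 0, 0], [0, -0.5, 5], 26], [[0, 0, 0], [0, -0.5, 10], 26], [[0, 0, 0], [0, -0.5, 15], 26], [[0, 0, 0], [0, -0.5, 20], 26], [[0, 0, 0], [0, -0.5, 24], 26]]' > next.json && python3 -m handwheel next.json|sed -n '2p;4p';echo '[[[0, 0, 0], [0, 0, 2], 26], [[0, 0, 0], [0, 0, 4], 26], [[0, 0, 0], [0, 0, 5], 26], [[0, 0, 0], [0, 0, 5], 26], [[0, 0, 0], [0, 0, 5], 26]]' > next.json && python3 -m handwheel next.json|head -5;python3 to.py 438 -75.5 56 -1.3
```

```text
eef_pos: [437.5, -75.4, 60.2]
wrist_force: [-0.4, 0.4, -1.8]
clock: 16.85
eef_pos: [438.1, -75.6, 56.1]
tool_rot: [[1.0, -0.023, 0.0], [-0.023, -1.0, -0.0], [0.001, 0.0, -1.0]]
wrist_force: [1.1, 0.8, -1.8]
opening: 31.8
rot [ 0.01 -0.03 -0.02] d [-0.1 -0.1  0.1] len 0.0 | j [-20.   0. 122.  -0.  58.  71.] open 31.8 grip 30.0 F [ 1.1  0.8 -1.8]
```

```bash
echo '[[[0, 0, 0], [0, 0, 0.7], 26], [[0, 0, 0], [0, 0, 0.7], 26], [[0, 0, 0], [0, 0, 0.7], 50], [[0, 0, 0], [0, 0, 0.7], 65], [[0, 0, 0], [0, 0, 0.7], 65]]' > next.json && python3 -m handwheel next.json|tail -3;echo '[[[0, 0, 0], [0, 0, -10], 75], [[0, 0, 0], [0, 0, -30], 75], [[0, 0, 0], [0, 0, -60], 75], [[0, 0, 0], [0, 0, -85], 75], [[0, 0, 0], [0, 0, -95], 75]]' > next.json && python3 -m handwheel next.json|head -2;python3 to.py 635 -274 145 0
```

```text
wrist_force: [0.5, 0.1, 0.1]
opening: 48.5
grip_force: 0.0
clock: 17.85
eef_pos: [439.6, -76.1, 153.6]
rot [ 0.1  -0.28 -1.32] d [199.8 193.3   9.9] len 278.0 | j [-20.  -8. 118.  -0.  70.  71.] open 74.2 grip 0.0 F [ 0.5 -0.2  0.7]
```

Next the copper can.

```bash
echo '[[[0, 0, -1.3], [15, 15, 0], 75], [[0, 0, -1.3], [50, 48, 0], 75], [[0, 0, -1.3], [85, 82, 0], 75], [[0, 0, -1.3], [120, 116, 0], 75], [[0, 0, -1.3], [154, 150, 0], 75]]' > next.json && python3 -m handwheel next.json|head -1;echo '[[[0, 0, 0], [27, 27, 0], 75], [[0, 0, 0], [41, 40, 0], 75], [[0, 0, 0], [45, 44, 0], 75], [[0, 0, 0], [45, 44, 15], 75], [[0, 0, 0], [45, 44, 40], 75]]' > next.json && python3 -m handwheel next.json|head -1;echo '[[[0, 0, 0], [0, 0, 10], 75], [[0, 0, 0], [0, 0, 10], 75], [[0, 0, 0], [0, 0, 10], 75], [[0, 0, 0], [0, 0, 10], 75], [[0, 0, 0], [0, 0, 10], 75]]' > next.json && python3 -m handwheel next.json|head -2;python3 to.py 635 -274 42 0
```

```text
clock: 18.35
clock: 18.85
clock: 19.35
eef_pos: [634.1, -273.4, 101.9]
rot [ 0.07 -0.12 -0.01] d [ 0.8  0.6 59.9] len 60.0 | j [-30.  28.  83.   0.  69.  60.] open 75.1 grip 0.0 F [0.1 0.4 0.5]
```

```bash
echo '[[[0, 0, 0], [1, 0.5, 12], 75], [[0, 0, 0], [1, 0.5, 28], 75], [[0, 0, 0], [1, 0.5, 45], 75], [[0, 0, 0], [1, 0.5, 55], 75], [[0, 0, 0], [1, 0.5, 59.5], 75]]' > next.json && python3 -m handwheel next.json|head -1; echo '[[[0, 0, 0], [0, 0, 0], 75], [[0, 0, 0], [0, 0, 0], 75], [[0, 0, 0], [0, 0, 0], 34], [[0, 0, 0], [0, 0, 0], 34], [[0, 0, 0], [0, 0, 0], 34]]' > next.json && python3 -m handwheel next.json|head -2; echo '[[[0, 0, 0], [0, 0, 0], 34], [[0, 0, 0], [0, 0, 0], 34], [[0, 0, 0], [0, 0, 0], 34]]' > next.json && python3 -m handwheel next.json|head -2;python3 to.py 635 -274 140 0
```

```text
clock: 19.85
clock: 20.35
eef_pos: [634.7, -273.8, 41.5]
clock: 20.65
eef_pos: [634.4, -273.6, 40.9]
rot [ 0.   -0.01 -0.02] d [  0.6   0.4 -99.1] len 99.0 | j [-30.  32.  84.  -0.  64.  60.] open 38.9 grip 30.0 F [-0.8 -0.9  0.3]
```

```bash
echo '[[[0, 0, 0], [0, 0, -10], 34], [[0, 0, 0], [0, 0, -35], 34], [[0, 0, 0], [0, 0, -65], 34], [[0, 0, 0], [0, 0, -88], 34], [[0, 0, 0], [0, 0, -95], 34]]' > next.json && python3 -m handwheel next.json|head -2;echo '[[[0, 0, 0], [0, -25, 0], 34], [[0, 0, 0], [-2, -70, 0], 34], [[0, 0, 0], [-4, -118, 0], 34], [[0, 0, 0], [-6, -166, 0], 34], [[0, 0, 0], [-8, -214, 0], 34]]' > next.json && python3 -m handwheel next.json|head -2;python3 to.py 623.3 93.8 130 0
```

```text
clock: 21.15
eef_pos: [636.2, -274.6, 140.3]
clock: 21.65
eef_pos: [625.4, -57.8, 134.9]
rot [-0.02  0.07 -0.05] d [  -2.3 -151.5    5. ] len 152.0 | j [-12.  18.  92.   0.  70.  78.] open 39.0 grip 30.0 F [ 1.2 -0.2 -1.9]
```

```bash
echo '[[[0, 0, 0], [-1, -47, 0], 34], [[0, 0, 0], [-2, -92, 0], 34], [[0, 0, 0], [-3, -125, 0], 34], [[0, 0, 0], [-3, -145, 0], 34], [[0, 0, 0], [-3, -151, 0], 34]]' > next.json && python3 -m handwheel next.json|head -2;echo '[[[0, 0, 0], [0, 0, 10], 34], [[0, 0, 0], [0, 0, 25], 34], [[0, 0, 0], [0, 0, 35], 34], [[0, 0, 0], [0, 0, 35], 34], [[0, 0, 0], [0, 0, 35], 34]]' > next.json && python3 -m handwheel next.json|head -2;echo '[[[0, 0, 0], [0, 0, 0], 34], [[0, 0, 0], [0, 0, 0], 34], [[0, 0, 0], [0, 0, 0], 34]]' > next.json && python3 -m handwheel next.json|head -2;python3 to.py 623.3 93.8 47 0
```

```text
clock: 22.15
eef_pos: [622.6, 93.9, 135.0]
clock: 22.65
eef_pos: [623.0, 90.5, 99.8]
clock: 22.95
eef_pos: [623.9, 91.4, 101.4]
rot [-0.   -0.06 -0.02] d [-0.7 -2.4 54.4] len 54.0 | j [ 1. 20. 93.  0. 66. 91.] open 39.2 grip 30.0 F [-0.1 -0.1 -0.7]
```

```bash
echo '[[[0, 0, 0], [0, -1, 10], 34], [[0, 0, 0], [-0.5, -2, 23], 34], [[0, 0, 0], [-0.5, -2, 36], 34], [[0, 0, 0], [-0.5, -2, 45], 34], [[0, 0, 0], [-0.5, -2, 50], 34]]' > next.json && python3 -m handwheel next.json|head -2;echo '[[[0, 0, 0], [0, 0, 2], 34], [[0, 0, 0], [0, 0, 4], 34], [[0, 0, 0], [0, 0, 4], 34], [[0, 0, 0], [0, 0, 4], 34], [[0, 0, 0], [0, 0, 4], 34]]' > next.json && python3 -m handwheel next.json|sed -n '2p;4p';python3 to.py 623.3 93.8 47 0
```

```text
clock: 23.45
eef_pos: [621.7, 93.4, 48.6]
eef_pos: [623.3, 93.5, 47.2]
wrist_force: [-0.8, 0.6, -0.4]
rot [-0.   -0.05 -0.02] d [-0.  -0.3  0.2] len 0.0 | j [ 1. 24. 94.  0. 61. 91.] open 38.9 grip 30.0 F [-0.8  0.6 -0.4]
```

```bash
echo '[[[0, 0, 0], [0, 0, 0.5], 34], [[0, 0, 0], [0, 0, 0.5], 34], [[0, 0, 0], [0, 0, 0.5], 50], [[0, 0, 0], [0, 0, 0.5], 65], [[0, 0, 0], [0, 0, 0.5], 75]]' > next.json && python3 -m handwheel next.json|tail -3;echo '[[[0, 0, 0], [0, 0, -10], 80], [[0, 0, 0], [0, 0, -30], 85], [[0, 0, 0], [0, 0, -60], 85], [[0, 0, 0], [0, 0, -85], 85], [[0, 0, 0], [0, 0, -95], 85]]' > next.json && python3 -m handwheel next.json|head -2;python3 to.py 650 292.3 142 0
```

```text
wrist_force: [-0.2, -0.3, 0.1]
opening: 55.8
grip_force: 0.0
clock: 24.95
eef_pos: [624.9, 93.6, 145.3]
rot [-0.01 -0.32 -0.02] d [  25.  -198.7    3.5] len 200.0 | j [ 1. 18. 91.  0. 71. 91.] open 84.2 grip 0.0 F [0.4 0.4 0.2]
```

```bash
echo '[[[0, 0, 0], [3, -25, 0], 86], [[0, 0, 0], [9, -70, 0], 86], [[0, 0, 0], [15, -120, 0], 86], [[0, 0, 0], [21, -165, 0], 86], [[0, 0, 0], [25, -190, 0], 86]]' > next.json && python3 -m handwheel next.json|head -1;echo '[[[0, 0, 0], [0, -8, 0], 86], [[0, 0, 0], [0, -8.5, 10], 86], [[0, 0, 0], [0, -8.5, 25], 86], [[0, 0, 0], [0, -8.5, 35], 86], [[0, 0, 0], [0, -8.5, 35], 86]]' > next.json && python3 -m handwheel next.json|head -1;echo '[[[0, 0, 0], [0, 0, 0], 86], [[0, 0, 0], [0, 0, 0], 86], [[0, 0, 0], [0, 0, 0], 86]]' > next.json && python3 -m handwheel next.json|head -2;python3 to.py 650 292.5 42 0
python3 - <<'E'
from h import *
im,p=cloud("wrist"); cv2.imwrite("pics/w4.png",im)
rects("w",p,0,dict(head=(650,292)),50,62,45); rects("w",p,0,dict(big=(700,400)),70,130,70)
E
```

```text
clock: 25.45
clock: 25.95
clock: 26.25
eef_pos: [648.7, 291.8, 107.3]
rot [-0.03 -0.08 -0.04] d [ 1.2 -0.7 65.3] len 65.0 | j [ 18.  30.  79.  -0.  71. 108.] open 86.2 grip 0.0 F [-0.3 -0.7 -0.1]
head 6502 mean [651.7493  292.33643] rect [650.  292.4] [57.5 56.9] yaw 1.9 z 56.43798904046709
big 21590 mean [721.14874 393.54376] rect [706.  393.3] [109.9  82.5] yaw 12.3 z 80.6850178848328
```

View pics/w4.png

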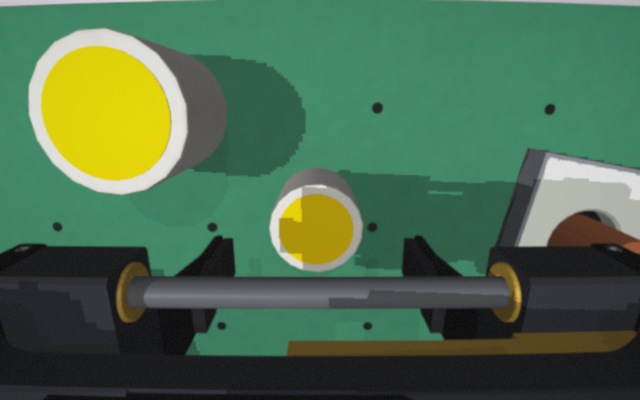

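The smaller can (315,228) is centred between the fingers at (650,292.4). The big look-alike is clear of them, with its top at 85 mm.

```bash
echo '[[[0, 0, 0], [1, -0.5, 12], 86], [[0, 0, 0], [1, -0.5, 30], 86], [[0, 0, 0], [1, -0.5, 48], 86], [[0, 0, 0], [1, -0.5, 60], 86], [[0, 0, 0], [1, -0.5, 65], 86]]' > next.json && python3 -m handwheel next.json|head -1; echo '[[[0, 0, 0], [0, 0, 0], 86], [[0, 0, 0], [0, 0, 0], 86], [[0, 0, 0], [0, 0, 0], 52], [[0, 0, 0], [0, 0, 0], 52], [[0, 0, 0], [0, 0, 0], 52]]' > next.json && python3 -m handwheel next.json|head -2; echo '[[[0, 0, 0], [0, 0, 0], 52], [[0, 0, 0], [0, 0, 0], 52], [[0, 0, 0], [0, 0, 0], 52]]' > next.json && python3 -m handwheel next.json|head -2;python3 to.py 650 292.5 150 0
```

```text
clock: 26.8
clock: 27.3
eef_pos: [649.5, 292.6, 42.1]
clock: 27.6
eef_pos: [649.2, 292.6, 41.6]
rot [-0.02 -0.02 -0.02] d [ 8.000e-01  1.000e-01 -1.084e+02] len 108.0 | j [ 18.  35.  80.   0.  65. 108.] open 57.5 grip 30.0 F [-0.5  0.4  1.5]
```

```bash
echo '[[[0, 0, 0], [0, 0, -10], 52], [[0, 0, 0], [0, 0, -35], 52], [[0, 0, 0], [0, 0, -65], 52], [[0, 0, 0], [0, 0, -95], 52], [[0, 0, 0], [0, 0, -105], 52]]' > next.json && python3 -m handwheel next.json|head -2;echo '[[[0, 0, 0], [-8, 23, 0], 52], [[0, 0, 0], [-22, 66, 0], 52], [[0, 0, 0], [-37, 112, 0], 52], [[0, 0, 0], [-52, 158, 0], 52], [[0, 0, 0], [-67, 204, 0], 52]]' > next.json && python3 -m handwheel next.json|head -2;echo '[[[0, 0, 0], [-15, 46, 0], 52], [[0, 0, 0], [-30, 92, 0], 52], [[0, 0, 0], [-45, 138, 0], 52], [[0, 0, 0], [-60, 184, 0], 52], [[0, 0, 0], [-75, 230, 0], 52]]' > next.json && python3 -m handwheel next.json|head -2;python3 to.py 460 -283.5 140 0
```

```text
clock: 28.1
eef_pos: [651.1, 293.0, 151.0]
clock: 28.6
eef_pos: [580.4, 86.9, 145.2]
clock: 29.1
eef_pos: [505.4, -142.9, 145.6]
rot [-0.02  0.05 -0.01] d [-45.4 140.6   5.6] len 148.0 | j [-24.   4. 107.  -0.  69.  66.] open 57.4 grip 30.0 F [ 1.2 -0.2 -0.7]
```

```bash
echo '[[[0, 0, 0], [-15, 44, 0], 52], [[0, 0, 0], [-29, 87, 0], 52], [[0, 0, 0], [-39, 120, 0], 52], [[0, 0, 0], [-44, 136, 0], 52], [[0, 0, 0], [-46, 140, 0], 52]]' > next.json && python3 -m handwheel next.json|head -1;echo '[[[0, 0, 0], [0, 0, 10], 52], [[0, 0, 0], [0, 0, 25], 52], [[0, 0, 0], [0, 0, 40], 52], [[0, 0, 0], [0, 0, 45], 52], [[0, 0, 0], [0, 0, 45], 52]]' > next.json && python3 -m handwheel next.json|head -2;echo '[[[0, 0, 0], [0, 0, 0], 52], [[0, 0, 0], [0, 0, 0], 52], [[0, 0, 0], [0, 0, 0], 52]]' > next.json && python3 -m handwheel next.json|head -2;python3 to.py 460 -283.5 47.6 0
```

```text
clock: 29.6
clock: 30.1
eef_pos: [460.1, -279.9, 99.2]
clock: 30.4
eef_pos: [461.3, -281.8, 102.0]
rot [ 0.05 -0.06 -0.02] d [-1.4  1.6 54.4] len 54.0 | j [-40.   9. 107.   0.  64.  50.] open 57.3 grip 30.0 F [-0.1 -0.3 -1.5]
```

```bash
echo '[[[0, 0, 0], [-1, 1, 10], 52], [[0, 0, 0], [-1, 1.5, 23], 52], [[0, 0, 0], [-1, 1.5, 36], 52], [[0, 0, 0], [-1, 1.5, 45], 52], [[0, 0, 0], [-1, 1.5, 50], 52]]' > next.json && python3 -m handwheel next.json|head -2;echo '[[[0, 0, 0], [0, 0, 2], 52], [[0, 0, 0], [0, 0, 4], 52], [[0, 0, 0], [0, 0, 4], 52], [[0, 0, 0], [0, 0, 4], 52], [[0, 0, 0], [0, 0, 4], 52]]' > next.json && python3 -m handwheel next.json|sed -n '2p;4p';python3 to.py 460 -283.5 47.6 0
```

```text
clock: 30.9
eef_pos: [458.9, -282.2, 49.3]
eef_pos: [460.2, -283.2, 47.6]
wrist_force: [1.2, -0.6, -0.7]
rot [ 0.03 -0.04 -0.02] d [-0.2  0.3  0. ] len 0.0 | j [-40.  14. 108.   0.  58.  50.] open 57.2 grip 30.0 F [ 1.2 -0.6 -0.7]
```

Release, lift, then back up to the overview pose to check all four.

```bash
echo '[[[0, 0, 0], [0, 0, 0.5], 52], [[0, 0, 0], [0, 0, 0.5], 52], [[0, 0, 0], [0, 0, 0.5], 70], [[0, 0, 0], [0, 0, 0.5], 80], [[0, 0, 0], [0, 0, 0.5], 86]]' > next.json && python3 -m handwheel next.json|tail -3;echo '[[[0, 0, 0], [0, 0, -10], 86], [[0, 0, 0], [0, 0, -30], 86], [[0, 0, 0], [0, 0, -65], 86], [[0, 0, 0], [0, 0, -110], 86], [[0, 0, 0], [0, 0, -155], 86]]' > next.json && python3 -m handwheel next.json|head -2;echo '[[[0, 0, 0], [6, -35, -30], 86], [[0, 0, 0], [12, -70, -60], 86], [[0, 0, 0], [18, -108, -90], 86], [[0, 0, 0], [24, -145, -120], 86], [[0, 0, 0], [25, -170, -140], 86]]' > next.json && python3 -m handwheel next.json|head -2;echo '[[[0, 0, 0], [0, -45, 0], 86], [[0, 0, 0], [0, -80, 0], 86], [[0, 0, 0], [0, -110, 0], 86], [[0, 0, 0], [0, -110, 0], 86], [[0, 0, 0], [0, -110, 0], 86]]' > next.json && python3 -m handwheel next.json|head -2
echo '[[[0, 0, 0], [0, 0, 0], 86], [[0, 0, 0], [0, 0, 0], 86], [[0, 0, 0], [0, 0, 0], 86], [[0, 0, 0], [0, 0, 0], 86], [[0, 0, 0], [0, 0, 0], 86]]' > next.json && python3 -m handwheel next.json|head -2
python3 - <<'E'
from h import *
im,p=cloud("wrist"); cv2.imwrite("pics/w5.png",im)
rects("w",p,0,dict(head=(460,-283.5),holder=(623.3,93.8),driver=(449,89.5)),50,75,50); rects("w",p,0,dict(sink=(438.3,-76)),56,75,50);rects("w",p,0,dict(plate=(438.3,-76)),33,45,50)
E
```

```text
wrist_force: [0.4, 0.6, -0.3]
opening: 73.8
grip_force: 0.0
clock: 32.4
eef_pos: [459.4, -282.7, 203.6]
clock: 32.9
eef_pos: [485.5, -110.9, 345.2]
clock: 33.4
eef_pos: [484.8, -2.7, 342.3]
clock: 33.9
eef_pos: [485.0, -3.4, 341.7]
head 1706 mean [ 462.35068 -280.04013] rect [ 461.1 -282.5] [57.9 57.3] yaw -14.4 z 62.16673253241248
holder 1021 mean [623.48145  91.29385] rect [623.8  92.2] [38.9 38.6] yaw -19.2 z 62.22476198422464
driver 2310 mean [452.39682  87.65522] rect [450.1  88.4] [88.7 43. ] yaw 14.3 z 62.14489384388054
sink 677 mean [440.52222  -75.859695] rect [439.3 -76.5] [32.2 32.2] yaw -0.5 z 68.17311259795275
plate 1397 mean [443.21555 -74.11558] rect [441.2 -76.7] [87.1 62.2] yaw -1.2 z 38.09699036309593
```

View pics/w5.png

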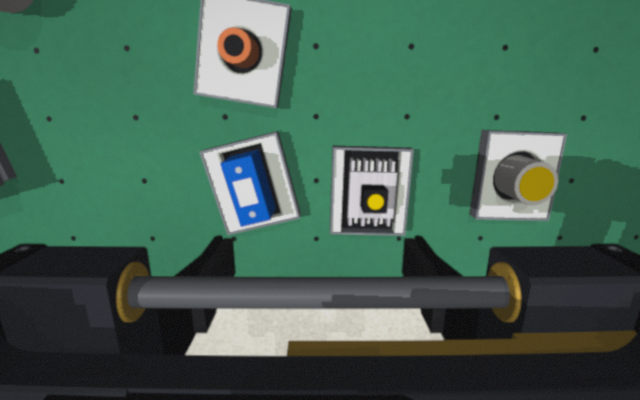

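All four parts stand in their own trays: copper (238,47), driver (245,188), heat sink (373,195), white can (525,178). The tops are at 62 and 68 mm, so each part is fully down on its floor, and each is within about 2 mm of its tray centre.

```bash
python3 -c "
from rig import ctrl
print(ctrl.job_done())"
```

```text
the job is handed in; nothing more can be done
None
```

All four parts are seated fully down in their own trays and released, each within about 2 mm of centre by the last wrist picture, and the job was handed in at about 34 s; no verdict was returned, and I did not re-measure the lids or tape dispenser, though the arm never worked near them.

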